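# Clamp a sample under the infrared spectrometer's click-knob press

## Robot

A 7-joint arm with a two-finger parallel gripper is mounted at the origin on the work surface. World frame = base frame: x ahead of the robot, y to its left, z up, the work surface at z = 0. Lengths are in m, angles in rad, forces in N, time in s.
With the tool pointing down it reaches from about 0.4 to 0.875 m from the base axis. Payload 19.3 kg.
Tool frame: the origin (TCP) lies at the very end of the fingers, on their centre line; the grasp point (between the pads) lies 19 mm behind it (bot.grip_depth is the z of the grasp point in the tool frame, in m); z points along the fingers, y is the line along which they close (so a half turn about z gives the same grasp; the last joint's range is limited). The gripper opens to 85 mm and grips with 20 to 120 N. Pads are 22 mm wide; open, the fingers measure 114 mm over their backs; the gripper's body (76 mm by 85 mm) begins 54 mm behind the grasp point. The pads swing forward as they close: fully open they stand 13 mm farther back than shut.
Start: joints at [1.075, 0.521, -0.036, 1.599, 0.021, 1.021, -0.113], TCP at [0.258, -0.569, 0.231] pointing down, gripper open.
Joint ranges: [-2.91, 2.91], [-0.3, 2.13], [-1.5, 1.42], [0.17, 2.43], [-1.26, 4.41], [0.16, 1.93], [-2.52, 2.52]. Speed limits (rad/s): [1.89, 1.89, 2.39, 2.39, 3.01, 3.01, 3.01].

## Interface

Orientations are given as a unit quaternion [x, y, z, w].
In Python, from plant import bot, viewer gives the robot as it stands.
- The arm moves only by the tool send_rows, never from a script. Its arguments are lists of equal length, an entry for each row: "jaw": the closure, from 0 (fully open) to 1 (shut); "delta_pos": the shift along the tool's x, y, z each as a share of 1 m, from -1 to 1, a list of three; "angular": the turn, a rotation vector about the tool's x, y, z each as a share of 90 degrees, from -1 to 1, a list of three. In form: {"jaw": [jaw, ...], "delta_pos": [[tx, ty, tz], ...], "angular": [[wx, wy, wz], ...]}. A call has 1 to 5 rows; each row is the pose to reach, as a shift and turn from the pose commanded when the call began, along the tool's axes at that moment; what a row does not reach only later rows make up. A row lasts 1/10 s, in which the tool goes at most 50 mm and 8.59 degrees, less where a joint would pass 70% of its speed; a pose out of reach is approached as far as the arm can. A call with a number of a shift or a turn outside -1 to 1 is refused whole. A call with a gripper value outside its range is refused whole. The fingers move at their own pace and stop on an object; "force" is the grip in N (left out, the last holds). Time passes only in rows, so rows that repeat a pose let the fingers close. It gives the time, the measured TCP pose, the force, the opening and the grip force at its end, in the units of the state.
- bot.observe(): the state, without advancing time (a new reading comes with each control period).
- viewer.grab_frame(name): name is "scene" or "side" or "wrist"; returns (picture, depth): 384x512x3 uint8, red, green, blue; 384x512 float32, m along the optical axis (not along the pixel's ray), 0 where there is no reading.
- viewer.camera_model(name): a dict with "intrinsics" (3x3 intrinsics, pixels), "extrinsics" (4x4, takes a point from world to camera coordinates). Camera axes: x right, y down, z forward; pixel columns grow to the right and rows downward; lengths in m; the calibration is good to about 2 mm. A picture is of the moment at which its call begins: read the wrist's pose just before it. camera_model takes no time and is no camera call; for the wrist camera it gives the pose at the moment of the call.
- bot.sign_off(): hands the job in; it is judged then, once.
The state is a dict: "clock": time; "joints": joint angles; "qd": joint speeds; "joint_torque": joint torques, N m; "tcp_pos": TCP position; "orientation": TCP orientation; "wrist_force": force on the tool from outside, world axes, zero at the start; "moment": the same for the moment, N m; "grip_width": finger opening in m; "grasp_force": force on a finger pad.
Only numpy, scipy, OpenCV 4.12 (cv2) and the standard library are available. Lean on these libraries where they do the work, as an engineer would, in place of code of your own. Each camera call takes 0.05 s, during which the arm holds its last target. There are 200 camera calls.

## Task

Get the white round button sample ready to measure: take it from the grey tray and lay it flat and centred on the crystal, in the middle of the steel disc of the spectrometer's press. Then swing the press arm shut over it until it meets its stop, and turn the knob on the arm clockwise (seen from above) until it slips and clicks; stop after one click, two at the most, leaving the button clamped. Leave the other samples and the vials where they are.

Things in the scene. Friction and masses are not known exactly. Their poses are not given: they have to be found in the camera images.
- button_center (a point): Centre (half-way up) of the loose white plastic round button sample, a disc 28 mm in diameter and 10 mm thick, lying flat on the grey tray. The tray is a plain slab 200 x 80 mm, its top 10 mm above the table; the button, a square and a narrow strip of the same plastic lie on it in a row at about 62 mm spacing, in any order. Its z axis is the disc's axis, up.
- crystal (a point): The crystal: a 6 mm glass spot, flush in the middle of the top of a fixed steel disc 68 mm in diameter. This point is on the top face, 46 mm above the table. The press's axes: z up, x from the crystal horizontally towards the pivot of the press arm (95 mm away). The press's white base around the disc is 130 mm wide (along y), its top 40 mm above the table (6 mm under the disc's top); a white housing 160 mm wide and 75 mm high begins 145 mm from the crystal along +x.
- pivot (a point): The vertical axis about which the press arm swings, half-way up the arm (93 mm above the table). The arm's hub is round, 36 mm in diameter, its top 103 mm above the table. This point and its axes turn with the arm: the arm points from here along its own -x.
- nose (a point): Middle of the free end of the press arm, 155 mm from the pivot. The arm is an aluminium bar 22 mm wide, its underside 85 mm and its top 101 mm above the table. The knob stands 95 mm from the pivot, so the last 30 mm before the nose are free to be pushed or pinched; about 4 N there, sideways, swings the arm.
- swingarm (a joint): Swing of the press arm about its pivot, rad. 0: shut, against its stop, the knob and pressing foot exactly above the crystal. It starts open at 1.15 to 1.55, grows counter-clockwise seen from above, so it shuts clockwise. It stays where it is left (friction 0.5 N m).
- knob (a point): Point to grip on the knob, on its axis, 133 mm above the table, carried by the arm. The knob is a black upright bar grip 42 mm long (its own x axis; a white line on its top marks the -x half), 14 mm thick (y) and 36 mm tall (from 111 to 147 mm above the table) on a black disc 40 mm in diameter; below that is a steel skirt 60 mm in diameter, from 101 to 106 mm. Turning clockwise from above lowers the foot.
- screw (a joint): Angle of the press screw and its steel skirt (a black mark on the skirt shows it), rad, clockwise from above positive. It starts at 0.1 to 0.8; the foot goes down 5 mm per rad and would meet a button on the crystal at about 1.6, tightening over roughly 0.15 rad more. Turning it takes about 0.14 N m; it stays where it is left and does not unwind.
- clutch (a joint): How far the knob has slipped relative to the screw, rad, clockwise from above positive. 0 at the start. The knob drives the screw rigidly until the torque reaches about 0.24 N m; then it slips on the screw, which stands still, and clicks every 30 degrees: it passes the first click at 0.26, the second at 0.79 and the third at 1.31, the torque sagging to about 0.10 N m after each. It does not spring back when let go.
- foot: The steel pressing foot under the knob, an upright pin 10 mm in diameter; origin in the middle of its lower face, which starts 60 to 63.5 mm above the table (4 to 7.5 mm over a button lying on the crystal). It moves only up and down, with the screw.
- button: The same white round button; origin at the centre of its underside.
- square: A white plastic square sample, 26 x 26 x 10 mm, on the tray; to be left alone.
- strip: A white plastic narrow strip sample, 14 x 34 x 10 mm, on the tray; to be left alone.
- vial0: Amber glass vial with a steel cap, 22 mm wide and 34 mm high, standing; to be left alone.
- vial1: Another such vial; to be left alone.
- vial2: Another such vial; to be left alone.

How it is judged:
By the outcome, as a careful person would: the job done as asked, in the order asked, and still so for the second after the job is handed in, with the robot touching nothing.
It also fails if it takes over 72 s, if anything falls off the work surface, if the arm or the gripper's body presses on something with over 40 N, if the wrist force passes 120 N, or if a joint passes its speed limit or range.

## Working session

There is one attempt and no reset: what is moved stays moved. The work goes in short steps, Python scripts to look and compute and a tool call to move; the robot and the scene stay as the last step left them, time stands still between calls to the robot, and variables do not carry over. Pictures are saved under pics/ and viewed, at most 11 in all, crops included, and the job is handed in when it is done.

Besides the shell and the picture viewer there is one more tool, called after ">>>" as name(argument=value, ...), one argument or row to a line, values as JSON. send_rows: Moves the arm, as the interface text tells. Its arguments: {"type":"object","properties":{"jaw":{"type":"array"},"delta_pos":{"type":"array"},"angular":{"type":"array"},"force":{"type":"number"}},"required":["jaw","delta_pos","angular"]}

```bash
mkdir -p pics; ls; cat > h.py <<'E'
import numpy as np, cv2
from plant import bot, viewer
from scipy.spatial.transform import Rotation as R
def cloud(name):
    m=viewer.camera_model(name); im,d=viewer.grab_frame(name)
    K=np.array(m["intrinsics"]);E=np.array(m["extrinsics"])
    v,u=np.mgrid[:d.shape[0],:d.shape[1]]
    c=np.stack([(u-K[0,2])/K[0,0]*d,(v-K[1,2])/K[1,1]*d,d],-1)
    w=(c-E[:3,3])@E[:3,:3]; w[d==0]=np.nan
    return im,w
def save(n,im): cv2.imwrite(f"pics/{n}.png",cv2.cvtColor(im,cv2.COLOR_RGB2BGR))
E
python3 - <<'E'
from h import *
print(bot.observe())
a=[]
for n in("scene","side"):
    im,w=cloud(n); np.savez(f"{n}0.npz",im=im,w=w); save(n+"0",im)
    print(np.array(viewer.camera_model(n)["extrinsics"]).round(3))
E
```

```text
pics
{'clock': 0.0, 'joints': array([ 1.07480733,  0.52200371, -0.0363421 ,  1.6000112 ,  0.02118318,
        1.0210625 , -0.11278183]), 'qd': array([-0.00132682, -0.00142945,  0.00103406, -0.00082541, -0.00110535,
        0.00128375,  0.00125486]), 'joint_torque': array([ 1.50222357e-03, -9.27121353e+01,  1.98067881e+00, -3.69928765e+01,
        1.79689057e-02,  8.38325388e-03,  6.56109833e-06]), 'tcp_pos': array([ 0.25799249, -0.56890437,  0.23073082]), 'orientation': array([ 9.77421994e-01,  2.11295865e-01, -1.43404745e-04, -5.31294335e-04]), 'wrist_force': array([ 0.16128168, -0.30111188, -0.28519635]), 'moment': array([0.00294162, 0.00206966, 0.04157013]), 'grasp_force': 0.0, 'grip_width': 0.08552073071730656}
[[-0.5    0.866 -0.007  0.334]
 [ 0.742  0.424 -0.518 -0.334]
 [-0.446 -0.264 -0.855  1.168]
 [ 0.     0.     0.     1.   ]]
[[-7.09e-01 -7.05e-01 -1.00e-03  3.46e-01]
 [-3.90e-01  3.93e-01 -8.33e-01  3.40e-01]
 [ 5.87e-01 -5.90e-01 -5.54e-01  1.03e+00]
 [ 0.00e+00  0.00e+00  0.00e+00  1.00e+00]]
```

View pics/scene0.png

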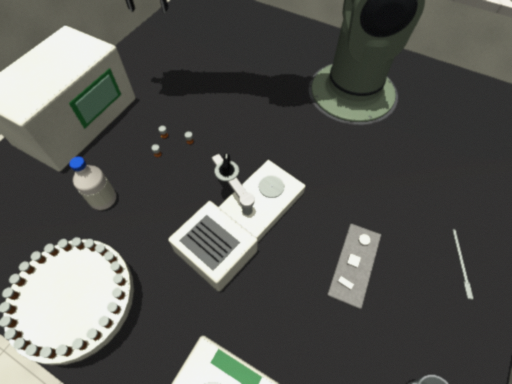

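View pics/side0.png

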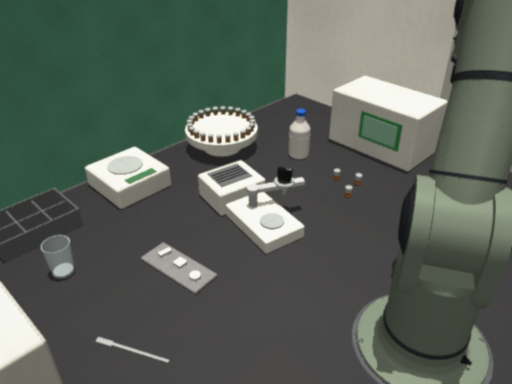

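The scene view shows the press with its disc at (271,186), the hub at (246,203), the knob at (227,168) and the arm nose at (217,158). The tray holds the button at (365,240), then the square and the strip. The side view agrees, with the button at (195,275) and the disc at (271,220).

```bash
python3 - <<'E'
from h import *
for n,pts in(("scene",dict(button=(365,240),sq=(354,260),strip=(346,283),disc=(271,186),hub=(246,200),nose=(217,158),knob=(227,160))),("side",dict(button=(195,275),sq=(180,262),strip=(164,252),disc=(271,220),hub=(252,188),nose=(302,182),knob=(285,170)))):
    f=np.load(n+"0.npz");w=f["w"];im=f["im"].astype(int)
    for k,(u,v) in pts.items(): print(n,k,w[v,u].round(3))
    u,v=pts["button"]; P=w[v-14:v+15,u-14:v+15 if 0 else u+15].reshape(-1,3)
    g=P[(P[:,2]>.016)&(P[:,2]<.024)]; g=g[np.linalg.norm(g[:,:2]-w[v,u,:2],axis=1)<.025]
    print("button",len(g),(g.max(0)+g.min(0))/2,g.mean(0),np.ptp(g,axis=0))
    u,v=pts["disc"]; P=w[v-25:v+25,u-30:u+30].reshape(-1,3)
    g=P[(P[:,2]>.0435)&(P[:,2]<.0495)]; g=g[np.linalg.norm(g[:,:2]-w[v,u,:2],axis=1)<.05]
    print("disc",len(g),(g.max(0)+g.min(0))/2,g.mean(0),np.ptp(g,axis=0))
    u,v=pts["hub"]; P=w[v-70:v+20,u-60:u+70].reshape(-1,3)
    g=P[(P[:,2]>.095)&(P[:,2]<.11)]; g=g[np.linalg.norm(g[:,:2]-w[v,u,:2],axis=1)<.2]
    np.save(n+"arm.npy",g); r=cv2.minAreaRect(g[:,:2].astype(np.float32)*1000);print("arm",len(g),r, cv2.boxPoints(r))
    u,v=pts["button"]
    P=w[v-50:v+70,u-50:u+50].reshape(-1,3)
    g=P[(P[:,2]>.006)&(P[:,2]<.0135)]; print("tray",cv2.minAreaRect(g[:,:2].astype(np.float32)*1000))
E
```

```text
scene button [0.495 0.225 0.018]
scene sq [0.558 0.22  0.019]
scene strip [0.62  0.225 0.02 ]
scene disc [ 0.487 -0.045  0.045]
scene hub [ 0.582 -0.063  0.1  ]
scene nose [ 0.511 -0.191  0.098]
scene knob [ 0.533 -0.144  0.147]
button 92 [0.493736   0.22182201 0.01925038] [0.49386146 0.2215993  0.01927007] [0.02713776 0.02604113 0.00622826]
disc 424 [ 0.48643599 -0.04287991  0.04633101] [ 0.48630103 -0.04484081  0.04554015] [0.06669232 0.07072809 0.00565731]
arm 632 ((549.794677734375, -125.93891906738281), (169.80990600585938, 59.30780792236328), 54.28211975097656) [[ 476.15158  -177.56158 ]
 [ 524.30365  -212.18515 ]
 [ 623.43774   -74.31625 ]
 [ 575.2857    -39.692688]]
tray ((557.973388671875, 225.79461669921875), (199.94021606445312, 80.11890411376953), 6.618551731109619)
side button [0.491 0.223 0.019]
side sq [0.554 0.22  0.019]
side strip [0.612 0.227 0.021]
side disc [ 0.484 -0.041  0.049]
side hub [ 0.575 -0.057  0.104]
side nose [ 0.504 -0.191  0.094]
side knob [ 0.529 -0.144  0.145]
button 77 [0.49278325 0.22406552 0.01951954] [0.49162715 0.22288965 0.01973125] [0.02832459 0.02759346 0.00652039]
disc 271 [ 0.48502427 -0.04547565  0.04636774] [ 0.48489615 -0.04349731  0.04556722] [0.0776333  0.06931817 0.00570789]
arm 360 ((547.9061279296875, -124.64430236816406), (167.89271545410156, 61.00355529785156), 53.35285186767578) [[ 473.32736  -173.79063 ]
 [ 522.2722   -210.20276 ]
 [ 622.48486   -75.49797 ]
 [ 573.54004   -39.085846]]
tray ((567.9868774414062, 136.89480590820312), (204.043212890625, 263.5672302246094), 6.972677707672119)
```

>>> send_rows(
  jaw=[0,0,0,0,0],
  delta_pos=[
    [0.187,-0.118,-0.01],
    [0.187,-0.118,-0.01],
    [0.187,-0.118,-0.01],
    [0.187,-0.118,-0.01],
    [0.187,-0.118,-0.01],
  ],
  angular=[
    [0,0,0],
    [0,0,0],
    [0,0,0],
    [0,0,0],
    [0,0,0],
  ],
  force=30,
)

```text
clock: 0.6
tcp_pos: [0.3822, -0.3805, 0.2415]
orientation: [0.977, 0.213, 0.0, -0.0]
wrist_force: [-1.2, -1.0, 0.4]
grip_width: 0.0854
grasp_force: 0.0
```

>>> send_rows(
  jaw=[0,0,0,0,0],
  delta_pos=[
    [0.187,-0.118,-0.01],
    [0.187,-0.118,-0.01],
    [0.187,-0.118,-0.01],
    [0.187,-0.118,-0.01],
    [0.187,-0.118,-0.01],
  ],
  angular=[
    [0,0,0],
    [0,0,0],
    [0,0,0],
    [0,0,0],
    [0,0,0],
  ],
)

```text
clock: 1.1
tcp_pos: [0.5033, -0.1953, 0.2514]
orientation: [0.977, 0.214, 0.0, -0.001]
wrist_force: [-0.1, -0.2, -0.9]
grip_width: 0.0853
grasp_force: 0.0
```

>>> send_rows(
  jaw=[0,0,0,0],
  delta_pos=[
    [0.06,-0.14,0],
    [0.06,-0.14,0],
    [0.06,-0.14,0],
    [0.06,-0.14,0],
  ],
  angular=[
    [0,0,0.271],
    [0,0,0.271],
    [0,0,0.271],
    [0,0,0.271],
  ],
)

```text
clock: 1.5
tcp_pos: [0.4977, -0.0437, 0.2512]
orientation: [1.0, -0.001, -0.0, -0.0]
wrist_force: [0.7, -0.1, 0.7]
grip_width: 0.0856
grasp_force: 0.0
```

```bash
python3 - <<'E'
from h import *
o=bot.observe();print(o["tcp_pos"],R.from_quat(o["orientation"]).as_matrix().round(3))
im,w=cloud("wrist"); np.savez("wrist1.npz",im=im,w=w); save("wrist1",im)
print(np.array(viewer.camera_model("wrist")["extrinsics"]).round(3))
E
```

```text
[ 0.49774516 -0.04372593  0.25121578] [[ 1.    -0.002 -0.   ]
 [-0.002 -1.     0.001]
 [-0.    -0.001 -1.   ]]
[[ 0.002 -1.    -0.002 -0.042]
 [-0.955 -0.002  0.298  0.431]
 [-0.298  0.001 -0.955  0.546]
 [ 0.     0.     0.     1.   ]]
```

View pics/wrist1.png

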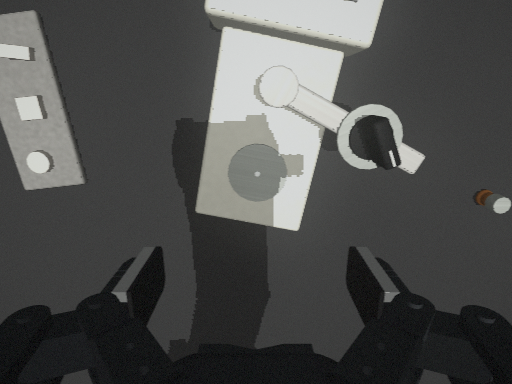

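The wrist view shows the crystal at (257,174), the hub centre at (279,87), the nose at about (417,160) and the knob at about (383,140), with its white line pointing down. The button is at (38,162).

```bash
python3 - <<'E'
from h import *
m=viewer.camera_model("wrist");K=np.array(m["intrinsics"]);E=np.array(m["extrinsics"])
def ray(u,v,z):
    d=E[:3,:3].T@np.array([(u-K[0,2])/K[0,0],(v-K[1,2])/K[1,1],1]);c=-E[:3,:3].T@E[:3,3]
    return (c+d*(z-c[2])/d[2]).round(4)
f=np.load("wrist1.npz");im=f["im"].astype(np.uint8);w=f["w"];g=cv2.cvtColor(im,cv2.COLOR_RGB2GRAY)
# crystal: bright blob in disc
s=g[166:183,248:267]; y,x=np.nonzero(s>s.mean()+2.5*s.std());print("crystal px",248+x.mean(),166+y.mean(),len(x));cr=ray(248+x.mean(),166+y.mean(),.046);print(cr,w[174,257])
def ell(mask,name,z):
    c,_=cv2.findContours(mask.astype(np.uint8),0,1);c=max(c,key=cv2.contourArea);e=cv2.fitEllipse(c);print(name,e,ray(*e[0],z));return c
b=np.zeros_like(g,bool);b[145:178,22:55]=g[145:178,22:55]>150;ell(b,"button",.02)
h=np.abs(w[...,2]-.103)<.008
P=w[(np.abs(w[...,2]-.046)<.0025)&(np.abs(w[...,0]-.486)<.05)&(np.abs(w[...,1]+.044)<.05)];print("disc",P.min(0),P.max(0),(P.min(0)+P.max(0))/2)
b=np.zeros_like(h);b[60:180,255:430]=h[60:180,255:430]
P=w[b];print("hub rays",ray(279,87,.103),"nose",ray(417,160,.101))
r=cv2.minAreaRect(P[:,:2].astype(np.float32)*1000);print(r)
k=w[...,2]>.14;k[:, :330]=0;k[:100]=0;k[200:]=0;P=w[k];r=cv2.minAreaRect(P[:,:2].astype(np.float32)*1000);print("knob top",P[:,2].mean(),len(P),r)
bl=w[(np.abs(w[...,2]-.040)<.003)&(np.abs(w[...,1]+.05)<.15)];r=cv2.minAreaRect(bl[:,:2].astype(np.float32)*1000);print("base",r)
E
```

```text
crystal px 257.0 173.5 18
[ 0.4859 -0.0437  0.046 ] [ 0.4850943  -0.045639    0.04541383]
button ((40.42881774902344, 161.01953125), (29.27089500427246, 34.570762634277344), 25.458202362060547) [0.4944 0.2189 0.02  ]
disc [ 0.451821   -0.07897188  0.04350198] [ 0.5194454  -0.01232758  0.04780074] [ 0.4856332  -0.04564973  0.04565136]
hub rays [ 0.5787 -0.0624  0.103 ] nose [ 0.5133 -0.1948  0.101 ]
((549.838623046875, -126.80485534667969), (170.82656860351562, 58.96614456176758), 55.047245025634766)
knob top 0.1453679928125224 981 ((535.097412109375, -148.37078857421875), (42.03245162963867, 15.108978271484375), 23.17820930480957)
base ((526.2512817382812, -52.97367858886719), (154.4048614501953, 210.4977569580078), 78.543212890625)
```

>>> send_rows(
  jaw=[0,0,0,0,0],
  delta_pos=[
    [-0.004,-0.225,0.05],
    [-0.004,-0.225,0.05],
    [-0.004,-0.225,0.05],
    [-0.004,-0.225,0.05],
    [-0.004,-0.225,0.05],
  ],
  angular=[
    [0,0,0],
    [0,0,0],
    [0,0,0],
    [0,0,0],
    [0,0,0],
  ],
)

```text
clock: 2.05
tcp_pos: [0.4932, 0.1808, 0.2004]
orientation: [1.0, 0.002, -0.0, -0.0]
wrist_force: [-0.2, -0.1, -1.0]
grip_width: 0.0855
grasp_force: 0.0
```

>>> send_rows(
  jaw=[0,0,0,0],
  delta_pos=[
    [0,-0.04,0.09],
    [0,-0.04,0.09],
    [0,-0.04,0.09],
    [0,-0.04,0.09],
  ],
  angular=[
    [0,0,0],
    [0,0,0],
    [0,0,0],
    [0,0,0],
  ],
)

```text
clock: 2.45
tcp_pos: [0.4937, 0.2171, 0.1108]
orientation: [1.0, 0.0, -0.001, 0.001]
wrist_force: [0.1, -0.7, 0.4]
grip_width: 0.085
grasp_force: 0.0
```

```bash
python3 - <<'E'
from h import *
o=bot.observe();print(o["tcp_pos"],o["orientation"])
im,w=cloud("wrist"); np.savez("wrist2.npz",im=im,w=w); save("wrist2",im)
P=w[(w[...,2]>.016)&(w[...,2]<.024)];P=P[np.linalg.norm(P[:,:2]-[.494,.221],axis=1)<.028]
print(len(P),P.min(0),P.max(0),(P.min(0)+P.max(0))/2,P.mean(0),cv2.minEnclosingCircle(P[:,:2].astype(np.float32)))
E
```

```text
[0.49371899 0.21711711 0.11081883] [ 9.99999395e-01  4.11282559e-04 -8.85900657e-04  5.05825099e-04]
922 [0.48018383 0.20766933 0.01606692] [0.50724324 0.23450069 0.0217663 ] [0.49371353 0.22108501 0.01891661] [0.49429984 0.22125864 0.01897743] ((0.4938228130340576, 0.22132809460163116), 0.013867617584764957)
```

View pics/wrist2.png

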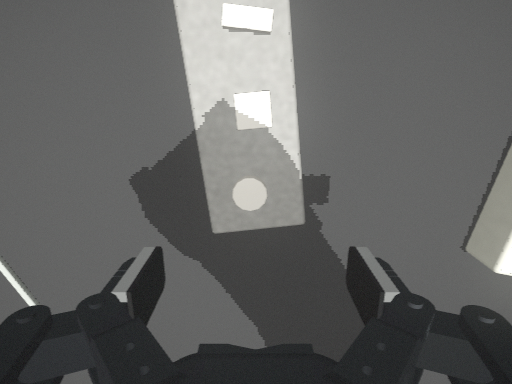

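The button is centred at (250,194), alone between the fingers with the square ahead of it. By depth it is at (0.4938, 0.2213).

>>> send_rows(
  jaw=[0,0.3,0.4,0.4,0.4],
  delta_pos=[
    [0,0,0.04],
    [0,0,0.08],
    [0,0,0.08],
    [0,0,0.08],
    [0,0,0.08],
  ],
  angular=[
    [0,0,0],
    [0,0,0],
    [0,0,0],
    [0,0,0],
    [0,0,0],
  ],
)

```text
clock: 3.0
tcp_pos: [0.4955, 0.2177, 0.0339]
orientation: [1.0, -0.0, 0.002, -0.001]
wrist_force: [-0.3, 0.4, 0.9]
grip_width: 0.0509
grasp_force: 0.0
```

>>> send_rows(
  jaw=[0.4,0.4,0.4,0.4],
  delta_pos=[
    [-0.001,-0.004,0.01],
    [-0.001,-0.004,0.021],
    [-0.001,-0.004,0.021],
    [-0.001,-0.004,0.021],
  ],
  angular=[
    [0,0,0],
    [0,0,0],
    [0,0,0],
    [0,0,0],
  ],
)

```text
clock: 3.4
tcp_pos: [0.4928, 0.2215, 0.01]
orientation: [1.0, 0.0, -0.0, 0.0]
wrist_force: [-0.1, 0.4, 0.8]
grip_width: 0.0509
grasp_force: 0.0
```

```bash
python3 - <<'E'
from h import *
o=bot.observe();print(o["clock"],o["tcp_pos"],o["orientation"])
im,w=cloud("wrist")
o=bot.observe();print(o["tcp_pos"])
save("wrist3",im)
P=w[(w[...,2]>.016)&(w[...,2]<.024)];P=P[np.linalg.norm(P[:,:2]-[.494,.221],axis=1)<.017]
print(len(P),(P.min(0)+P.max(0))/2,cv2.minEnclosingCircle(P[:,:2].astype(np.float32)))
E
```

```text
3.4 [0.49282429 0.22146076 0.01002072] [ 9.99999912e-01  1.44452076e-04 -3.45466177e-04  1.90548852e-04]
[0.49306245 0.22144648 0.01027262]
2391 [0.49383856 0.22127086 0.01855666] ((0.49382731318473816, 0.22132369875907898), 0.014121180400252342)
```

View pics/wrist3.png

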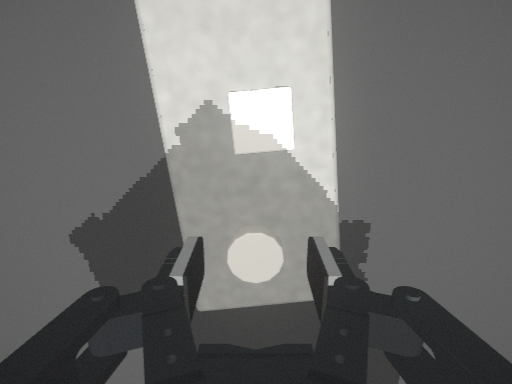

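The button sits centred between the pads at (255,258). I raise 3 mm and close.

>>> send_rows(
  jaw=[0.4,0.6,0.8,1,1],
  delta_pos=[
    [0.001,0,-0.003],
    [0.001,0,-0.003],
    [0.001,0,-0.003],
    [0.001,0,-0.003],
    [0.001,0,-0.003],
  ],
  angular=[
    [0,0,0],
    [0,0,0],
    [0,0,0],
    [0,0,0],
    [0,0,0],
  ],
  force=30,
)

```text
clock: 3.95
tcp_pos: [0.4944, 0.2215, 0.0138]
orientation: [1.0, -0.0, 0.0, -0.0]
wrist_force: [-0.8, 0.0, 8.3]
grip_width: 0.0259
grasp_force: 28.9
```

>>> send_rows(
  jaw=[1,1],
  delta_pos=[
    [0,0,0],
    [0,0,0],
  ],
  angular=[
    [0,0,0],
    [0,0,0],
  ],
)

```text
clock: 4.15
tcp_pos: [0.4944, 0.2216, 0.0138]
orientation: [1.0, 0.0, 0.0, -0.0]
wrist_force: [-1.6, -1.1, 7.7]
grip_width: 0.0261
grasp_force: 28.9
```

>>> send_rows(
  jaw=[1,1,1,1],
  delta_pos=[
    [0,0,-0.02],
    [0,0,-0.06],
    [0,0,-0.1],
    [0,0,-0.1],
  ],
  angular=[
    [0,0,0],
    [0,0,0],
    [0,0,0],
    [0,0,0],
  ],
)

```text
clock: 4.55
tcp_pos: [0.4961, 0.2225, 0.1179]
orientation: [1.0, -0.0, 0.003, -0.002]
wrist_force: [0.0, 0.7, -0.6]
grip_width: 0.0259
grasp_force: 29.6
```

>>> send_rows(
  jaw=[1,1,1,1,1],
  delta_pos=[
    [-0.003,0.04,0],
    [-0.008,0.08,0],
    [-0.008,0.12,0],
    [-0.008,0.16,0],
    [-0.008,0.2,0],
  ],
  angular=[
    [0,0,0],
    [0,0,0],
    [0,0,0],
    [0,0,0],
    [0,0,0],
  ],
)

```text
clock: 5.05
tcp_pos: [0.4857, 0.0199, 0.1132]
orientation: [1.0, 0.0, -0.0, 0.0]
wrist_force: [1.1, 0.3, -0.1]
grip_width: 0.026
grasp_force: 29.6
```

>>> send_rows(
  jaw=[1,1,1,1,1],
  delta_pos=[
    [0,0.03,0],
    [0,0.06,0.02],
    [0,0.066,0.035],
    [0,0.066,0.035],
    [0,0.066,0.035],
  ],
  angular=[
    [0,0,0],
    [0,0,0],
    [0,0,0],
    [0,0,0],
    [0,0,0],
  ],
)

```text
clock: 5.55
tcp_pos: [0.486, -0.0439, 0.0784]
orientation: [1.0, 0.0, -0.0, -0.0]
wrist_force: [-0.2, -0.2, -0.2]
grip_width: 0.0259
grasp_force: 29.6
```

```bash
python3 - <<'E'
from h import *
im,w=cloud("wrist"); o=bot.observe();print(o["clock"],o["tcp_pos"],o["orientation"],o["wrist_force"],o["grip_width"])
np.savez("wrist4.npz",im=im,w=w);save("wrist4",im)
g=im.astype(int).sum(-1); t=o["tcp_pos"]
r=w[235:300,200:310].reshape(-1,3);r=r[np.abs(r[:,2]-t[2]-.006)<.008];r=r[np.linalg.norm(r[:,:2]-t[:2],axis=1)<.017]
print(len(r),r.min(0),r.max(0),(r.min(0)+r.max(0))/2-t)
E
```

```text
5.6 [ 0.48631987 -0.04364704  0.07874515] [ 9.99999834e-01  5.26190952e-04  1.52774043e-04 -1.80358123e-04] [-0.44508368  0.7481519  -0.81754061] 0.026017937105911142
2336 [ 0.47179061 -0.05707059  0.07675669] [ 0.49779031 -0.03043522  0.09269714] [-0.00152941 -0.00010586  0.00598177]
```

View pics/wrist4.png

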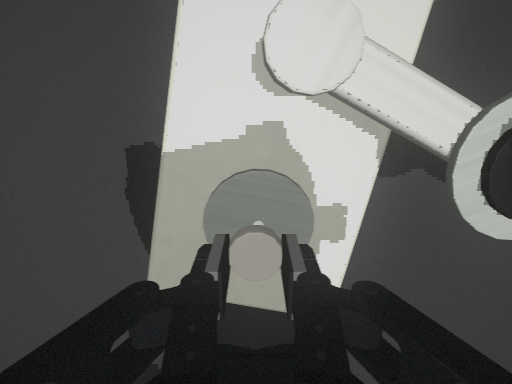

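The button is held level at (256,252), with the disc below it and the crystal just showing at (259,225). I now fit circles to get the remaining offset.

```bash
python3 - <<'E'
from h import *
from scipy.optimize import least_squares
m=viewer.camera_model("wrist");K=np.array(m["intrinsics"]);E=np.array(m["extrinsics"])
def ray(p,z):
    p=np.asarray(p,float).reshape(-1,2);d=np.c_[(p[:,0]-K[0,2])/K[0,0],(p[:,1]-K[1,2])/K[1,1],np.ones(len(p))]@E[:3,:3];c=-E[:3,:3].T@E[:3,3]
    return (c+d*((z-c[2])/d[:,2])[:,None])[:,:2]
f=np.load("wrist4.npz");w=f["w"];g=f["im"].astype(int).sum(-1)
print(g[190,200:320:4],g[252,225:290:3],g[215:285:3,256],g[165:175,259])
t=bot.observe()["tcp_pos"]
h=w[...,2]
# disc edge: depth step 6mm, upper arc
D=(np.abs(h-.046)<.0025);ed=[]
for u in range(206,312,2):
    c=np.nonzero(D[150:235,u])[0]
    if len(c)>3: ed.append((u,150+c[0]-.5))
ed=np.array(ed);P=ray(ed,.046)
s=least_squares(lambda c:np.hypot(*(P-c).T)-.034,[.486,-.044],loss="soft_l1",f_scale=.001);print("disc",s.x,np.abs(s.fun).mean())
ztop=np.median(h[245:260,245:268]);print("button top z",ztop,ztop-t[2], "tilt cols",np.median(h[250:255,236:240]),np.median(h[250:255,272:277]),"rows",np.median(h[234:237,250:262]),np.median(h[268:272,250:262]))
E
```

```text
[463 468 471 469 365 355 362 373 378 375 373 375 366 365 365 360 367 369
 372 371 364 368 361 367 371 372 463 465 466 643] [109 190 437 441 441 440 442 443 438 443 441 443 444 442 447 445 439 442
 440 223 125 122] [360 364 496 544 317 324 462 445 440 444 438 437 445 438 433 440 441 437
 439 436 435 434 431 443] [461 457 464 461 268 278 399 389 383 380]
disc [ 0.48624803 -0.04552494] 0.00022426001227062736
button top z nan nan tilt cols 0.08364149014073341 0.08346767205419621 rows 0.08330168497008414 0.08359842755037886
```

```bash
python3 - <<'E'
from h import *
from scipy.optimize import least_squares
m=viewer.camera_model("wrist");K=np.array(m["intrinsics"]);E=np.array(m["extrinsics"])
def ray(p,z):
    p=np.asarray(p,float).reshape(-1,2);d=np.c_[(p[:,0]-K[0,2])/K[0,0],(p[:,1]-K[1,2])/K[1,1],np.ones(len(p))]@E[:3,:3];c=-E[:3,:3].T@E[:3,3]
    return (c+d*((z-c[2])/d[:,2])[:,None])[:,:2]
f=np.load("wrist4.npz");w=f["w"];g=f["im"].astype(int).sum(-1)
h=w[...,2];t=bot.observe()["tcp_pos"]
M=(g>400)&(g<480);M[:228]=0;M[285:]=0;M[:,:226]=0;M[:,286:]=0
ed=[]
for u in range(232,281):
    r=np.nonzero(M[228:285,u])[0]
    if len(r)>5: ed.append((u,228+r[0]-.5,228+r[-1]+.5))
ed=np.array(ed);print(ed[::6],np.nanmedian(h[245:260,245:268]))
z=.0835
for nm,c in(("top",1),("bot",2)):
    P=ray(ed[:,[0,c]],z);s=least_squares(lambda q:np.hypot(*(P-q).T)-.014,[.486,-.044+(.0)],loss="soft_l1",f_scale=.0005);print(nm,s.x,s.x-t[:2],np.abs(s.fun).mean())
print(ray([[257,252]],z),t)
E
```

```text
[[232.  243.5 284.5]
 [238.  237.5 284.5]
 [244.  234.5 284.5]
 [250.  232.5 284.5]
 [256.  232.5 284.5]
 [262.  232.5 284.5]
 [268.  235.5 284.5]
 [274.  238.5 284.5]
 [280.  246.5 284.5]] 0.0835373749296345
top [ 0.4847337  -0.04349496] [-0.00158617  0.00015208] 0.00014785738036896865
bot [ 0.45717035 -0.0440533 ] [-0.02914952 -0.00040626] 0.0013072046167689152
[[ 0.488201   -0.04447677]] [ 0.48631987 -0.04364704  0.07874515]
```

>>> send_rows(
  jaw=[1,1,1,1,1],
  delta_pos=[
    [0.0015,0.002,0.012],
    [0.0015,0.002,0.022],
    [0.0015,0.002,0.027],
    [0.0015,0.002,0.028],
    [0.0015,0.002,0.028],
  ],
  angular=[
    [0,0,0],
    [0,0,0],
    [0,0,0],
    [0,0,0],
    [0,0,0],
  ],
)

```text
clock: 6.1
tcp_pos: [0.4873, -0.0462, 0.05]
orientation: [1.0, 0.0, -0.0, -0.0]
wrist_force: [-0.8, -0.2, 0.6]
grip_width: 0.0255
grasp_force: 29.7
```

>>> send_rows(
  jaw=[1,1],
  delta_pos=[
    [0,0,0.001],
    [0,0,0.001],
  ],
  angular=[
    [0,0,0],
    [0,0,0],
  ],
)

```text
clock: 6.3
tcp_pos: [0.4875, -0.0462, 0.0497]
orientation: [1.0, 0.0, -0.0, 0.0]
wrist_force: [-5.3, 1.1, 18.1]
grip_width: 0.0258
grasp_force: 31.3
```

Contact is made. I back off half a millimetre, release and rise straight up.

>>> send_rows(
  jaw=[1,0.55,0.5,0.4,0.4],
  delta_pos=[
    [0,0,-0.0007],
    [0,0,-0.0007],
    [0,0,-0.0007],
    [0,0,-0.0007],
    [0,0,-0.0007],
  ],
  angular=[
    [0,0,0],
    [0,0,0],
    [0,0,0],
    [0,0,0],
    [0,0,0],
  ],
)

```text
clock: 6.8
tcp_pos: [0.4876, -0.0465, 0.0499]
orientation: [1.0, 0.0, -0.0, -0.0]
wrist_force: [-0.7, -0.1, 0.4]
grip_width: 0.0512
grasp_force: 0.0
```

>>> send_rows(
  jaw=[0.4,0.3,0.3,0.3,0.3],
  delta_pos=[
    [0,0,-0.03],
    [0,0,-0.08],
    [0,0,-0.12],
    [0,0,-0.12],
    [0,0,-0.12],
  ],
  angular=[
    [0,0,0],
    [0,0,0],
    [0,0,0],
    [0,0,0],
    [0,0,0],
  ],
)

```text
clock: 7.3
tcp_pos: [0.4879, -0.0467, 0.1706]
orientation: [1.0, -0.0, 0.001, 0.0]
wrist_force: [0.6, 0.2, -1.4]
grip_width: 0.0594
grasp_force: 0.0
```

```bash
python3 - <<'E'
from h import *
from scipy.optimize import least_squares
m=viewer.camera_model("wrist")
im,w=cloud("wrist"); o=bot.observe();print(o["clock"],o["tcp_pos"],o["orientation"],o["wrist_force"],o["grip_width"])
np.savez("wrist5.npz",im=im,w=w);save("wrist5",im)
K=np.array(m["intrinsics"]);E=np.array(m["extrinsics"])
h=w[...,2];near=np.hypot(w[...,0]-.486,w[...,1]+.045)<.045
for nm,lo,hi,r in(("button",.052,.062,.014),("disc",.0432,.062,.034)):
    M=((h>lo)&(h<hi)&near).astype(np.uint8);c,_=cv2.findContours(M,0,1);c=max(c,key=cv2.contourArea)[:,0]
    P=w[c[:,1],c[:,0]][:,:2];s=least_squares(lambda q:np.hypot(*(P-q[:2]).T)-q[2],[.486,-.045,r],loss="soft_l1",f_scale=.001);print(nm,s.x,np.abs(s.fun).mean(),M.sum(),np.median(h[M>0]))
E
```

```text
7.35 [ 0.48732963 -0.04662634  0.16965729] [ 9.99999992e-01 -3.31332733e-05 -1.12511966e-04  5.01009105e-05] [-0.80505104  0.73827447 -0.74374337] 0.05974043728094006
button [ 0.48707691 -0.04667535  0.01328317] 0.0002648842761113952 772 0.05504662768289317
disc [ 0.48602642 -0.04590934  0.03318301] 0.00025293597857642836 4310 0.045284576251965525
```

View pics/wrist5.png

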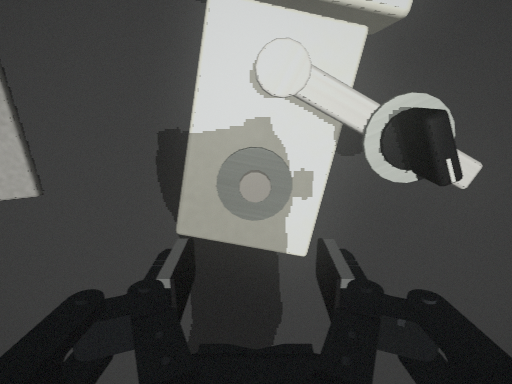

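The button lies flat at (255,186) within about 1 mm of the disc centre at (254,184). The arm runs from the hub at (283,67) to the nose at (470,175), and the knob's white line points down. Next I straddle the nose.

>>> send_rows(
  jaw=[0.4,0.4,0.4,0.4,0.4],
  delta_pos=[
    [0.0255,0.1455,0],
    [0.0255,0.1455,0],
    [0.0255,0.1455,0],
    [0.0255,0.1455,0],
    [0.0255,0.1455,0],
  ],
  angular=[
    [0,0,-0.45],
    [0,0,-0.45],
    [0,0,-0.45],
    [0,0,-0.45],
    [0,0,-0.45],
  ],
)

```text
clock: 7.85
tcp_pos: [0.5122, -0.1941, 0.168]
orientation: [0.938, 0.347, -0.001, -0.001]
wrist_force: [0.2, 0.9, -0.8]
grip_width: 0.0513
grasp_force: 0.0
```

>>> send_rows(
  jaw=[0.4,0.4,0.4,0.4,0.4],
  delta_pos=[
    [0,0,0],
    [0,0,0],
    [0,0,0],
    [0,0,0],
    [0,0,0],
  ],
  angular=[
    [0,0,-0.244],
    [0,0,-0.244],
    [0,0,-0.244],
    [0,0,-0.244],
    [0,0,-0.244],
  ],
)

```text
clock: 8.35
tcp_pos: [0.5127, -0.1919, 0.169]
orientation: [0.856, 0.517, -0.0, -0.001]
wrist_force: [-0.5, -0.3, -0.5]
grip_width: 0.0514
grasp_force: 0.0
```

```bash
python3 - <<'E'
from h import *
im,w=cloud("wrist"); o=bot.observe();print(o["clock"],o["tcp_pos"],R.from_quat(o["orientation"]).as_matrix()[:,0],o["joints"].round(2),o["grip_width"])
np.savez("wrist6.npz",im=im,w=w);save("wrist6",im)
h=w[...,2];p=np.array([.5793,-.0644]);x=w[...,0]-p[0];y=w[...,1]-p[1];r=np.hypot(x,y)
M=(np.abs(h-.1)<.008)&(r>.13)&(r<.165)&(np.abs(np.degrees(np.arctan2(y,x))%360-242)<15)
P=w[M];print(len(P),r[M].max(),np.degrees(np.arctan2((P[:,1].mean()-p[1]),(P[:,0].mean()-p[0])))%360,P.mean(0))
M=(h>.141)&(h<.152)&(np.hypot(w[...,0]-.535,w[...,1]+.148)<.035);P=w[M];print("knob",len(P),cv2.minAreaRect(P[:,:2].astype(np.float32)*1000),P.mean(0))
E
```

```text
8.4 [ 0.51279235 -0.19187482  0.16921796] [4.64634245e-01 8.85502692e-01 4.66760870e-06] [ 0.59  0.51 -0.47  1.85  0.3   0.85 -0.5 ] 0.05097290202474998
951 0.15442198213489916 242.22150966599276 [ 0.51331603 -0.1896637   0.09985332]
knob 2018 ((534.9549560546875, -148.31256103515625), (41.98545837402344, 14.137954711914062), 22.979827880859375) [ 0.5356556  -0.14760518  0.14565775]
```

View pics/wrist6.png

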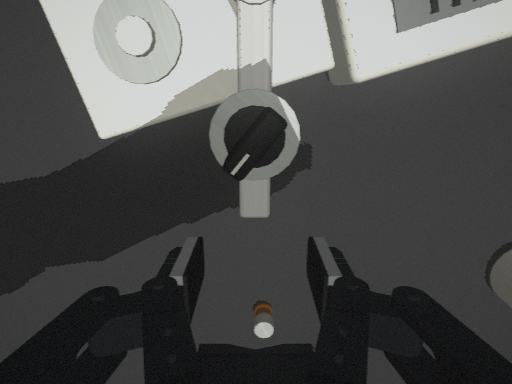

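The arm is vertical in the view, with the nose end at (255,216) centred between the pads and the knob at (255,140). Descending.

>>> send_rows(
  jaw=[0.4,0.4,0.4,0.5,0.62],
  delta_pos=[
    [0,0,0.04],
    [0,0,0.07],
    [0,0,0.085],
    [0,0,0.085],
    [0,0,0.085],
  ],
  angular=[
    [0,0,0],
    [0,0,0],
    [0,0,0],
    [0,0,0],
    [0,0,0],
  ],
)

```text
clock: 8.9
tcp_pos: [0.5136, -0.192, 0.0858]
orientation: [0.855, 0.518, 0.0, 0.0]
wrist_force: [-0.1, 0.6, 1.2]
grip_width: 0.0325
grasp_force: 0.0
```

```bash
python3 - <<'E'
import numpy as np
# chained moves: each call rotates 12.2 deg (cw world = + tool z), tool x toward pivot
r=.144
for step in (12.25,):
  for k in range(1,6):
    a=np.radians(step*k/5)
    # tool frame: x to pivot, y = right: pivot at (r,0); world-cw about pivot = +rotation about tool z
    p=np.array([r,0])+np.array([[np.cos(a),-np.sin(a)],[np.sin(a),np.cos(a)]])@[-r,0]
    print(p.round(4),round(step*k/5/90,4))
E
```

```text
[ 0.0001 -0.0062] 0.0272
[ 0.0005 -0.0123] 0.0544
[ 0.0012 -0.0184] 0.0817
[ 0.0021 -0.0245] 0.1089
[ 0.0033 -0.0306] 0.1361
```

>>> send_rows(
  jaw=[0.62,0.62,0.62,0.62,0.62],
  delta_pos=[
    [0.0001,-0.0062,0],
    [0.0005,-0.0123,0],
    [0.0012,-0.0184,0],
    [0.0021,-0.0245,0],
    [0.0033,-0.0306,0],
  ],
  angular=[
    [0,0,0.0272],
    [0,0,0.0544],
    [0,0,0.0817],
    [0,0,0.1089],
    [0,0,0.1361],
  ],
)

```text
clock: 9.4
tcp_pos: [0.4885, -0.1756, 0.0867]
orientation: [0.906, 0.423, 0.001, 0.001]
wrist_force: [1.8, -2.7, -3.1]
grip_width: 0.0327
grasp_force: 1.8
```

>>> send_rows(
  jaw=[0.62,0.62,0.62,0.62,0.62],
  delta_pos=[
    [0.0001,-0.0062,0],
    [0.0005,-0.0123,0],
    [0.0012,-0.0184,0],
    [0.0021,-0.0245,0],
    [0.0033,-0.0306,0],
  ],
  angular=[
    [0,0,0.0272],
    [0,0,0.0544],
    [0,0,0.0817],
    [0,0,0.1089],
    [0,0,0.1361],
  ],
)

```text
clock: 9.9
tcp_pos: [0.4668, -0.1536, 0.0866]
orientation: [0.946, 0.324, 0.001, 0.001]
wrist_force: [0.9, -4.6, -0.8]
grip_width: 0.0325
grasp_force: 1.9
```

>>> send_rows(
  jaw=[0.62,0.62,0.62,0.62,0.62],
  delta_pos=[
    [0.0001,-0.0062,0],
    [0.0005,-0.0123,0],
    [0.0012,-0.0184,0],
    [0.0021,-0.0245,0],
    [0.0033,-0.0306,0],
  ],
  angular=[
    [0,0,0.0272],
    [0,0,0.0544],
    [0,0,0.0817],
    [0,0,0.1089],
    [0,0,0.1361],
  ],
)

```text
clock: 10.4
tcp_pos: [0.4506, -0.1273, 0.0865]
orientation: [0.975, 0.221, 0.001, 0.001]
wrist_force: [-0.3, -3.8, 1.3]
grip_width: 0.0321
grasp_force: 1.9
```

>>> send_rows(
  jaw=[0.62,0.62,0.62,0.62,0.62],
  delta_pos=[
    [0.0001,-0.0062,0],
    [0.0005,-0.0123,0],
    [0.0012,-0.0184,0],
    [0.0021,-0.0245,0],
    [0.0033,-0.0306,0],
  ],
  angular=[
    [0,0,0.0272],
    [0,0,0.0544],
    [0,0,0.0817],
    [0,0,0.1089],
    [0,0,0.1361],
  ],
)

```text
clock: 10.9
tcp_pos: [0.4402, -0.0981, 0.0865]
orientation: [0.993, 0.116, 0.001, 0.0]
wrist_force: [-2.1, -4.0, -0.1]
grip_width: 0.0326
grasp_force: 1.9
```

>>> send_rows(
  jaw=[0.62,0.62,0.62,0.62,0.62],
  delta_pos=[
    [0.0001,-0.0062,0],
    [0.0005,-0.0123,0],
    [0.0012,-0.0184,0],
    [0.0021,-0.0245,0],
    [0.0033,-0.0306,0],
  ],
  angular=[
    [0,0,0.0272],
    [0,0,0.0544],
    [0,0,0.0817],
    [0,0,0.1089],
    [0,0,0.1361],
  ],
)

```text
clock: 11.4
tcp_pos: [0.4362, -0.0673, 0.0864]
orientation: [1.0, 0.009, 0.001, 0.0]
wrist_force: [-3.1, -3.8, 1.7]
grip_width: 0.0323
grasp_force: 1.9
```

>>> send_rows(
  jaw=[0.62,0.62,0.62,0.62],
  delta_pos=[
    [0.0001,-0.0062,0],
    [0.0005,-0.0123,0],
    [0.0012,-0.0184,0],
    [0.0021,-0.0245,0],
  ],
  angular=[
    [0,0,0.0272],
    [0,0,0.0544],
    [0,0,0.0817],
    [0,0,0.1089],
  ],
)

```text
clock: 11.8
tcp_pos: [0.4378, -0.0426, 0.0864]
orientation: [0.997, -0.076, 0.001, -0.0]
wrist_force: [-0.9, -3.2, 1.5]
grip_width: 0.0327
grasp_force: 1.8
```

>>> send_rows(
  jaw=[0.62,0.62,0.62,0.62,0.62],
  delta_pos=[
    [0,-0.002,0],
    [0,-0.004,0],
    [0,-0.006,0],
    [0,-0.008,0],
    [0,-0.008,0],
  ],
  angular=[
    [0,0,0.01],
    [0,0,0.02],
    [0,0,0.03],
    [0,0,0.03],
    [0,0,0.03],
  ],
)

```text
clock: 12.3
tcp_pos: [0.4387, -0.0345, 0.0851]
orientation: [0.995, -0.098, 0.0, -0.0]
wrist_force: [0.1, -0.6, 0.7]
grip_width: 0.0322
grasp_force: 0.3
```

>>> send_rows(
  jaw=[0.62,0.62,0.62],
  delta_pos=[
    [0,-0.0015,0],
    [0,-0.003,0],
    [0,-0.003,0],
  ],
  angular=[
    [0,0,0],
    [0,0,0],
    [0,0,0],
  ],
)

```text
clock: 12.6
tcp_pos: [0.439, -0.0316, 0.0849]
orientation: [0.995, -0.098, -0.0, -0.0]
wrist_force: [0.8, -1.5, 1.3]
grip_width: 0.0331
grasp_force: 0.6
```

>>> send_rows(
  jaw=[0.62,0.62,0.62],
  delta_pos=[
    [0,-0.001,0],
    [0,-0.002,0],
    [0,-0.002,0],
  ],
  angular=[
    [0,0,0],
    [0,0,0],
    [0,0,0],
  ],
)

```text
clock: 12.9
tcp_pos: [0.4391, -0.0308, 0.0849]
orientation: [0.995, -0.099, -0.0, 0.001]
wrist_force: [-1.1, -11.0, 2.0]
grip_width: 0.0325
grasp_force: 5.5
```

The wrist force rose to 11 N with almost no travel, so the arm is on its stop. Backing off and rising.

>>> send_rows(
  jaw=[0.6,0.55,0.55,0.5,0.5],
  delta_pos=[
    [0,0.004,0],
    [0,0.005,0],
    [0,0.005,-0.04],
    [0,0.005,-0.08],
    [0,0.005,-0.115],
  ],
  angular=[
    [0,0,0],
    [0,0,0],
    [0,0,0],
    [0,0,0],
    [0,0,0],
  ],
)

```text
clock: 13.4
tcp_pos: [0.4383, -0.0345, 0.2017]
orientation: [0.995, -0.098, 0.0, -0.0]
wrist_force: [1.2, -0.4, -1.0]
grip_width: 0.0425
grasp_force: 0.0
```

```bash
python3 - <<'E'
from h import *
o=bot.observe();print(o["joints"].round(2),o["tcp_pos"])
E
```

```text
[ 0.    0.27 -0.07  2.09  0.03  0.78 -1.85] [ 0.43826496 -0.03446176  0.20172466]
```

>>> send_rows(
  jaw=[0.4,0.4,0.4,0.4,0.4],
  delta_pos=[
    [0.049,0.0014,0],
    [0.049,0.0014,0],
    [0.049,0.0014,0],
    [0.049,0.0014,0],
    [0.049,0.0014,0],
  ],
  angular=[
    [0,0,-0.47],
    [0,0,-0.47],
    [0,0,-0.47],
    [0,0,-0.47],
    [0,0,-0.47],
  ],
)

```text
clock: 13.9
tcp_pos: [0.4861, -0.0454, 0.1999]
orientation: [0.963, 0.271, -0.0, -0.0]
wrist_force: [0.4, -0.0, 0.2]
grip_width: 0.0515
grasp_force: 0.0
```

>>> send_rows(
  jaw=[0.4,0.4,0.4,0.4,0.4],
  delta_pos=[
    [0,0,0],
    [0,0,0],
    [0,0,0],
    [0,0,0],
    [0,0,0],
  ],
  angular=[
    [0,0,-0.47],
    [0,0,-0.47],
    [0,0,-0.47],
    [0,0,-0.47],
    [0,0,-0.47],
  ],
)

```text
clock: 14.4
tcp_pos: [0.4861, -0.0454, 0.1999]
orientation: [0.8, 0.6, 0.0, -0.0]
wrist_force: [0.3, -0.5, -0.7]
grip_width: 0.0512
grasp_force: 0.0
```

>>> send_rows(
  jaw=[0.4,0.4,0.4,0.4,0.4],
  delta_pos=[
    [0,0,0],
    [0,0,0],
    [0,0,0],
    [0,0,0],
    [0,0,0],
  ],
  angular=[
    [0,0,-0.47],
    [0,0,-0.47],
    [0,0,-0.47],
    [0,0,-0.47],
    [0,0,-0.47],
  ],
)

```text
clock: 14.9
tcp_pos: [0.4861, -0.0454, 0.1999]
orientation: [0.53, 0.848, 0.0, -0.0]
wrist_force: [-0.5, -0.6, 0.5]
grip_width: 0.0514
grasp_force: 0.0
```

>>> send_rows(
  jaw=[0.4,0.4,0.4,0.4],
  delta_pos=[
    [0,0,0],
    [0,0,0],
    [0,0,0],
    [0,0,0],
  ],
  angular=[
    [0,0,-0.156],
    [0,0,-0.156],
    [0,0,-0.156],
    [0,0,-0.156],
  ],
)

```text
clock: 15.3
tcp_pos: [0.4861, -0.0456, 0.1999]
orientation: [0.427, 0.904, 0.0, -0.0]
wrist_force: [0.1, -0.1, -0.1]
grip_width: 0.0514
grasp_force: 0.0
```

```bash
python3 - <<'E'
from h import *
im,w=cloud("wrist"); o=bot.observe();X=R.from_quat(o["orientation"]).as_matrix()[:,0];psi=np.degrees(np.arctan2(X[1],X[0]));print(o["clock"],o["tcp_pos"],psi,o["joints"].round(2),o["grip_width"])
np.savez("wrist7.npz",im=im,w=w);save("wrist7",im)
h=w[...,2]
M=(h>.139)&(h<.152)&(np.hypot(w[...,0]-.486,w[...,1]+.0455)<.035);P=w[M];r=cv2.minAreaRect(P[:,:2].astype(np.float32)*1000);print("knob",len(P),r,P.mean(0))
M=(np.abs(h-.106)<.004)&(np.hypot(w[...,0]-.486,w[...,1]+.0455)<.05);P=w[M];print("skirt",cv2.minEnclosingCircle(P[:,:2].astype(np.float32)) if len(P) else None,len(P))
E
```

```text
15.35 [ 0.48614681 -0.04559837  0.19997528] 129.48688686185767 [ 0.45  0.4  -0.61  1.96  0.3   0.87  0.37] 0.050838493126284044
knob 1219 ((485.49114990234375, -44.98442840576172), (13.797890663146973, 41.54546356201172), 39.922786712646484) [ 0.48471361 -0.04383302  0.14551409]
skirt ((0.4813203513622284, -0.044187281280756), 0.03465701639652252) 2579
```

View pics/wrist7.png

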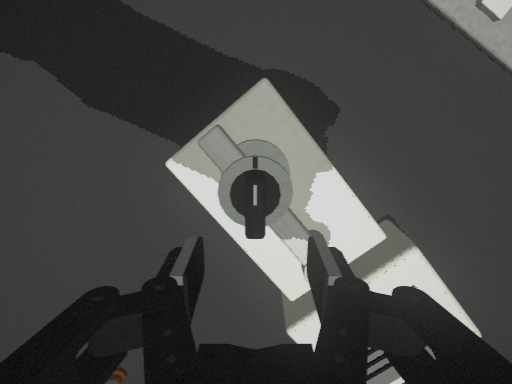

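The knob is upright in the view, at about (255,200), with its line at (255,195). Its bar is aligned with the pads and within 1 mm of the tool axis. Descend and grip.

>>> send_rows(
  jaw=[0.4,0.4,0.4,0.4,0.4],
  delta_pos=[
    [0,0,0.04],
    [0,0,0.07],
    [0,0,0.084],
    [0,0,0.084],
    [0,0,0.084],
  ],
  angular=[
    [0,0,0],
    [0,0,0],
    [0,0,0],
    [0,0,0],
    [0,0,0],
  ],
)

```text
clock: 15.85
tcp_pos: [0.4867, -0.0454, 0.1169]
orientation: [0.425, 0.905, 0.0, 0.0]
wrist_force: [0.0, 0.3, 0.6]
grip_width: 0.051
grasp_force: 0.0
```

>>> send_rows(
  jaw=[0.6,0.8,1,1,1],
  delta_pos=[
    [0,0,0],
    [0,0,0],
    [0,0,0],
    [0,0,0],
    [0,0,0],
  ],
  angular=[
    [0,0,0],
    [0,0,0],
    [0,0,0],
    [0,0,0],
    [0,0,0],
  ],
  force=40,
)

```text
clock: 16.35
tcp_pos: [0.4864, -0.046, 0.1168]
orientation: [0.426, 0.905, -0.0, 0.001]
wrist_force: [-3.1, -2.3, 11.6]
grip_width: 0.0132
grasp_force: 42.2
```

```bash
cat > s.py <<'E'
from h import *
o=bot.observe();X=R.from_quat(o["orientation"]).as_matrix()[:,0];print(round(o["clock"],2),o["tcp_pos"].round(4),"psi",np.degrees(np.arctan2(X[1],X[0])).round(2),"F",o["wrist_force"].round(1),"M",o["moment"].round(3),"j7",o["joint_torque"][6].round(3),o["grip_width"].round(4))
E
python3 s.py
```

```text
Traceback (most recent call last):
  File "s.py", line 2, in <module>
    o=bot.observe();X=R.from_quat(o["orientation"]).as_matrix()[:,0];print(round(o["clock"],2),o["tcp_pos"].round(4),"psi",np.degrees(np.arctan2(X[1],X[0])).round(2),"F",o["wrist_force"].round(1),"M",o["moment"].round(3),"j7",o["joint_torque"][6].round(3),o["grip_width"].round(4))
                                                                                                                                                                                                                                                                ^^^^^^^^^^^^^^^^^^^^^
AttributeError: 'float' object has no attribute 'round'
```

>>> send_rows(
  jaw=[1,1,1,1,1],
  delta_pos=[
    [0,0,0],
    [0,0,0],
    [0,0,0],
    [0,0,0],
    [0,0,0],
  ],
  angular=[
    [0,0,0.06],
    [0,0,0.14],
    [0,0,0.22],
    [0,0,0.3],
    [0,0,0.38],
  ],
)

```text
clock: 16.85
tcp_pos: [0.4861, -0.0462, 0.1168]
orientation: [0.675, 0.738, -0.0, 0.0]
wrist_force: [-5.1, -2.9, 12.1]
grip_width: 0.0132
grasp_force: 42.4
```

```bash
sed -i 's/o\["grip_width"\].round(4)/o["grip_width"]/' s.py; python3 s.py
```

```text
16.85 [ 0.4861 -0.0462  0.1168] psi 95.13 F [-5.1 -2.9 12.1] M [-0.646  1.268  0.111] j7 3.227 0.013152320184604563
```

>>> send_rows(
  jaw=[1,1,1,1],
  delta_pos=[
    [0,0,0],
    [0,0,0],
    [0,0,0],
    [0,0,0],
  ],
  angular=[
    [0,0,0.06],
    [0,0,0.12],
    [0,0,0.18],
    [0,0,0.18],
  ],
)

```text
clock: 17.25
tcp_pos: [0.486, -0.0462, 0.1168]
orientation: [0.772, 0.636, -0.0, 0.0]
wrist_force: [-6.4, -4.3, 13.7]
grip_width: 0.0134
grasp_force: 42.5
```

```bash
python3 s.py
```

```text
17.25 [ 0.486  -0.0462  0.1168] psi 79.02 F [-6.4 -4.3 13.7] M [-0.733  1.33  -0.153] j7 -1.941 0.013384287228800822
```

>>> send_rows(
  jaw=[1,1,1,1],
  delta_pos=[
    [0,0,0],
    [0,0,0],
    [0,0,0],
    [0,0,0],
  ],
  angular=[
    [0,0,0.03],
    [0,0,0.06],
    [0,0,0.09],
    [0,0,0.09],
  ],
)

```text
clock: 17.65
tcp_pos: [0.4859, -0.0462, 0.1168]
orientation: [0.814, 0.581, -0.0, 0.0]
wrist_force: [-6.9, -3.1, 15.5]
grip_width: 0.0134
grasp_force: 42.8
```

```bash
python3 s.py
```

```text
17.65 [ 0.4859 -0.0462  0.1168] psi 71.03 F [-6.9 -3.1 15.5] M [-0.691  1.583 -0.068] j7 -0.968 0.013427709641544062
```

>>> send_rows(
  jaw=[1,1],
  delta_pos=[
    [0,0,0],
    [0,0,0],
  ],
  angular=[
    [0,0,0.03],
    [0,0,0.06],
  ],
)

```text
clock: 17.85
tcp_pos: [0.4859, -0.0462, 0.1169]
orientation: [0.84, 0.542, -0.0, 0.0]
wrist_force: [-8.7, -2.6, 15.7]
grip_width: 0.0132
grasp_force: 42.9
```

```bash
python3 s.py
```

```text
17.85 [ 0.4859 -0.0462  0.1169] psi 65.63 F [-8.7 -2.6 15.7] M [-0.648  1.67   0.234] j7 1.117 0.013210361184065492
```

>>> send_rows(
  jaw=[1,1],
  delta_pos=[
    [0,0,0],
    [0,0,0],
  ],
  angular=[
    [0,0,0.03],
    [0,0,0.06],
  ],
)

```text
clock: 18.05
tcp_pos: [0.4858, -0.0462, 0.1168]
orientation: [0.865, 0.502, -0.0, 0.0]
wrist_force: [-7.3, -2.5, 16.9]
grip_width: 0.0133
grasp_force: 42.9
```

```bash
python3 s.py
```

```text
18.05 [ 0.4858 -0.0462  0.1168] psi 60.23 F [-7.3 -2.5 16.9] M [-0.567  1.783  0.174] j7 1.023 0.013275619729245665
```

>>> send_rows(
  jaw=[1,1],
  delta_pos=[
    [0,0,0],
    [0,0,0],
  ],
  angular=[
    [0,0,0.03],
    [0,0,0.06],
  ],
)

```text
clock: 18.25
tcp_pos: [0.4858, -0.0461, 0.1169]
orientation: [0.888, 0.46, -0.0, 0.0]
wrist_force: [-7.5, -2.2, 17.1]
grip_width: 0.0134
grasp_force: 43.0
```

```bash
python3 s.py
```

```text
18.25 [ 0.4858 -0.0461  0.1169] psi 54.83 F [-7.5 -2.2 17.1] M [-0.65   1.851  0.119] j7 1.096 0.013412889800207118
```

>>> send_rows(
  jaw=[1,1],
  delta_pos=[
    [0,0,0],
    [0,0,0],
  ],
  angular=[
    [0,0,0.03],
    [0,0,0.06],
  ],
)

```text
clock: 18.45
tcp_pos: [0.4857, -0.0461, 0.1168]
orientation: [0.908, 0.418, -0.0, 0.0]
wrist_force: [-8.9, -1.7, 17.1]
grip_width: 0.0128
grasp_force: 43.0
```

```bash
python3 s.py
```

```text
18.45 [ 0.4857 -0.0461  0.1168] psi 49.42 F [-8.9 -1.7 17.1] M [-0.563  1.887  0.137] j7 1.14 0.012849874132260448
```

```bash
python3 - <<'E'
from h import *
im,w=cloud("wrist");save("wrist8",cv2.resize(im[100:330,150:360],None,fx=2.5,fy=2.5,interpolation=cv2.INTER_CUBIC))
E
```

```text
(no output)
```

View pics/wrist8.png

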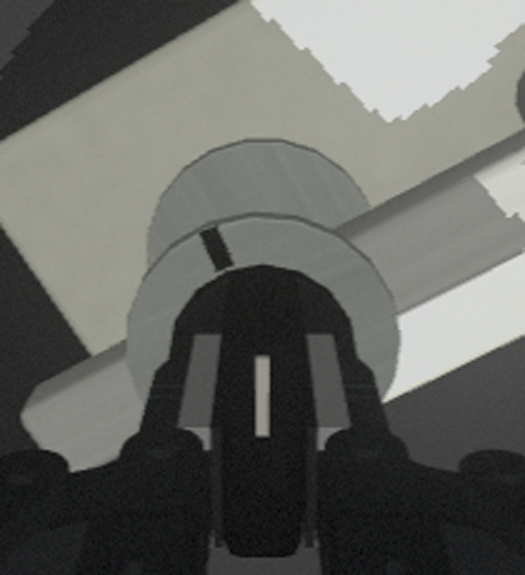

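In the crop the skirt mark at (216,248) lags the knob line by about 25°, roughly 0.43 rad about the centre at (263,341). The clutch has passed the first click (0.26) and is well short of the second (0.79). Time to release and leave.

>>> send_rows(
  jaw=[0.8,0.6,0.4,0.4,0.4],
  delta_pos=[
    [0,0,0],
    [0,0,0],
    [0,0,0],
    [0,0,0],
    [0,0,-0.02],
  ],
  angular=[
    [0,0,0],
    [0,0,0],
    [0,0,0],
    [0,0,0],
    [0,0,0],
  ],
)

```text
clock: 19.0
tcp_pos: [0.4851, -0.0456, 0.1346]
orientation: [0.908, 0.419, -0.001, -0.001]
wrist_force: [0.4, -1.5, 0.2]
grip_width: 0.0512
grasp_force: 0.0
```

>>> send_rows(
  jaw=[0.4,0.4,0.4,0.4,0.4],
  delta_pos=[
    [0,0,-0.04],
    [0,0,-0.08],
    [0,0,-0.1],
    [0,0,-0.1],
    [0,0,-0.1],
  ],
  angular=[
    [0,0,0],
    [0,0,0],
    [0,0,0],
    [0,0,0],
    [0,0,0],
  ],
)

```text
clock: 19.5
tcp_pos: [0.4862, -0.0457, 0.2359]
orientation: [0.908, 0.419, 0.0, 0.0]
wrist_force: [0.1, -0.6, -0.8]
grip_width: 0.0511
grasp_force: 0.0
```

```bash
python3 - <<'E'
from h import *
import s
im,w=cloud("wrist");h=w[...,2]
c=np.array([.486,-.0455])
M=(h>.139)&(h<.152)&(np.hypot(w[...,0]-c[0],w[...,1]-c[1])<.035);P=w[M];print("knob",cv2.minAreaRect(P[:,:2].astype(np.float32)*1000))
a,b=cloud("side")[0],im[60:330,100:420]
save("end",np.vstack([cv2.resize(a[120:300,140:380],(640,300)),cv2.resize(b,(640,300))][:2]))
E
```

```text
19.5 [ 0.4862 -0.0457  0.2359] psi 49.56 F [ 0.1 -0.6 -0.8] M [-0.011  0.027  0.062] j7 0.046 0.05108993094316057
knob ((486.3332214355469, -45.90579605102539), (42.3155632019043, 13.347663879394531), 49.1710205078125)
```

View pics/end.png

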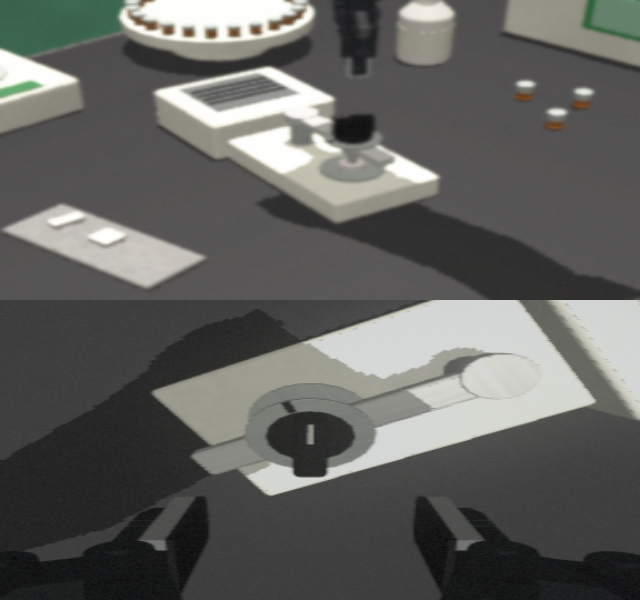

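The arm is shut over the button with the foot down. In the wrist half the knob is at (311,440) and the skirt mark at (288,407). The square and strip are still on the tray, the vials are standing, and the robot is clear. Handing in.

```bash
python3 -c "
from plant import bot
print(bot.sign_off())"
```

```text
the job is handed in; nothing more can be done
None
```

I handed the job in at 19.5 s: the button lies flat within about 1.5 mm of the crystal centre, the press arm is against its stop, and the knob was turned past one click (about 0.43 rad of slip, read from the skirt mark), leaving the button clamped and the other samples and vials untouched.

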